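# Shut and clamp the filter pot

## Task

Push the filter pot's lid fully shut, and only then push the clamp's lever over, past its dead point, until it snaps down level and stays locked. Do it all by pushing: do not swing the lid wide open or pick anything up, and leave everything else on the table and on the stand where it is.

Things in the scene. Friction and masses are not known exactly. Their poses are not given: they have to be found in the camera images.
- stand: Filter stand, bolted down: an aluminium base plate 180 x 340 x 12 mm carrying, in a row along its y axis, a round steel pot (100 mm wide, rim 62 mm above the table, centre at y = 65 mm) with a hinged lid, and a toggle clamp. Origin at the centre of the plate's underside; +y runs from clamp to pot.
- lid_hinge (a point): Middle of the pot lid's hinge pin, at y = 125 mm of the stand, 66 mm above the table; the pin lies along the stand's x axis. Axes as the stand's.
- lever_pivot (a point): Pivot of the clamp's lever, at y = -45 mm of the stand, 90 mm above the table. Axes as the stand's.
- lid_top (a point): Centre of the upper face of the lid, a steel disc 108 mm wide and 8 mm thick. It lies 60 mm from the hinge pin along the lid, and 4 mm above the pin when shut. Its z axis is square to the lid, outward.
- lid_edge (a point): The upper face's free rim, 114 mm from the hinge pin (the side towards the clamp).
- lid (a joint): Opening angle of the lid in rad: 0 is shut (level on the pot), positive is raised, with the free rim towards the clamp going up. It starts at 0.5 to 0.95 and a stiff hinge (about 0.25 N m) keeps it where it is left.
- lever_end (a point): End of the lever, 135 mm from the pivot, on its centre line. The lever is a flat steel bar with a round black grip 18 mm thick over its last 75 mm.
- lever (a joint): Lever angle in rad. At 0 it leans 0.15 rad from upright, away from the pot; it grows as the lever is pushed over, away from the pot and down. Locked, it lies level at 1.42, on its stop. It starts at 0 to 0.2. A spring resists (about 10 N near the end) and throws it back if let go before the dead point at 1.30; past that it snaps to the stop and stays.
- clamp_pivot (a point): Pivot of the clamp's arm, at y = -20 mm of the stand, 85 mm above the table. The arm is a steel bar 93 mm long with a black rubber foot; it stands upright at first (up to 180 mm above the table) and swings down on to the middle of the lid as the lever is pushed over.
- weight: loose brass cylinder, 30 mm wide, 30 mm high, standing on the stand's base plate near the lever. Not part of the job. Origin at the centre of its underside.
- vial: loose small jar, 24 mm wide, 55 mm high, standing on the stand's base plate on the other side of the lever. Not part of the job. Origin at the centre of its underside.
- bowl: loose steel bowl, 220 mm wide, 90 mm high. Not part of the job. Origin at the centre of its underside.
- tube_rack: loose white rack 70 x 200 x 75 mm with five tubes standing in it, 146 mm high in all. Not part of the job.
- funnel: loose clear funnel standing mouth down, 96 mm wide, 110 mm high. Not part of the job. Origin at the centre of its underside.
- jar: loose amber jar with lid, 68 mm wide, 100 mm high. Not part of the job. Origin at the centre of its underside.
- pen: loose pen lying along its x axis, 140 mm long, 9 mm thick. Not part of the job. Origin at the centre of its underside.
- spoon: loose steel spoon lying along its x axis. Not part of the job.
Not all that is in view belongs to the job. Of the things shaped like the weight, the brass one is meant. What is shaped like the bowl but pink is not meant.

How it is judged (in metres and radians):
On the way, in this order (a step that is already met when the one before it is completed fails the run):
1. the lid is pushed fully shut (value of joint lid below 0.03 rad), for 0.2 s.
2. the lever has snapped into lock (value of joint lever above 1.37 rad), for 0.2 s.
At the end, for the whole second after the job is handed in: The lid is shut (joint under 0.03 rad), the lever lies locked at rest (over 1.37 rad, past its dead point), and every bystander stands within 30 mm of where it was, upright (value of joint lid below 0.03 rad and value of joint lever above 1.37 rad and velocity of joint lever between -0.05 and 0.05 rad/s and not (distance of any of weight, vial, bowl, tube_rack, funnel, jar, pen, spoon from where it was at the start of the episode above 0.03 m or angle between any of weight, vial, bowl, tube_rack, funnel, jar's own z axis and vertical above 0.5 rad)); the robot touches nothing.
It fails at once if the clamp is brought down (lever past 0.8 rad) while the lid is still open (value of joint lever above 0.8 rad and value of joint lid above 0.08 rad).
It fails at once if the lid is swung wide open (over 1.1 rad) (value of joint lid above 1.1 rad).
It fails at once if a bystander is moved by more than 30 mm, lifted or tipped (distance of any of weight, vial, bowl, tube_rack, funnel, jar, pen, spoon from where it was at the start of the episode above 0.03 m or angle between any of weight, vial, bowl, tube_rack, funnel, jar's own z axis and vertical above 0.5 rad).
It also fails if it takes over 45 s, if anything falls off the work surface, if the arm or the gripper's body presses on something with over 40 N, if the wrist force passes 120 N, or if a joint passes its speed limit or range.

## Robot

A 6-joint arm with a two-finger parallel gripper is mounted at the origin on the work surface. World frame = base frame: x ahead of the robot, y to its left, z up, the work surface at z = 0. Lengths are in mm, angles in rad, forces in N, time in s.
With the tool pointing down it reaches from about 350 to 775 mm from the base axis. Payload 7.3 kg.
Tool frame: the origin (TCP) lies at the very end of the fingers, on their centre line; the grasp point (between the pads) lies 19 mm behind it; z points along the fingers, y is the line along which they close (so a half turn about z gives the same grasp; the last joint's range is limited). The gripper opens to 92 mm and grips with 3 to 60 N. Pads are 19 mm wide; open, the fingers measure 130 mm over their backs; the gripper's body (75 mm by 190 mm) begins 47 mm behind the grasp point.
Start: joints at [0.996, 0.342, 1.524, -0, 1.275, -0.146], TCP at [218.273, 477.495, 226.741] pointing down, gripper open.
Joint ranges: [-2.53, 2.53], [-0.77, 2.02], [0.04, 2.7], [-1, 4.14], [0.28, 2.66], [-3.11, 3.11]. Speed limits (rad/s): [2.57, 2.57, 3.14, 3.14, 3.14, 3.14].

## Interface

Orientations are given as [roll, pitch, yaw] about the fixed x, y, z axes, in that order (R = Rz(yaw) Ry(pitch) Rx(roll)).
In Python, from plant import get_obs, capture, close_job gives the robot as it stands. The module is installed in compiled form; this text tells all that it offers.
- The arm moves only by the shell command python3 -m handwheel 'ROWS'. ROWS is JSON, a list of rows, each a list of 3 entries, a list of its own where there are three numbers: the turn, a rotation vector about the tool's x, y, z in degrees, then the shift along the tool's x, y, z in m, then the opening, from 0 (shut) to 1 (fully open). A call has 1 to 12 rows; each row is the pose to reach, as a shift and turn from the pose commanded when the call began, along the tool's axes at that moment; what a row does not reach only later rows make up. A row lasts 1/10 s, in which the tool goes at most 50 mm and 8.59 degrees, less where a joint would pass 70% of its speed; a pose out of reach is approached as far as the arm can. A call with a gripper value outside its range is refused whole. The fingers move at their own pace and stop on an object; the grip force is fixed at half the most. Time passes only in rows, so rows that repeat a pose let the fingers close. It gives the time, the measured TCP pose, the force, the opening and the grip force at its end, in the units of the state.
- get_obs(): the state, without advancing time (a new reading comes with each control period).
- capture(name): name is "side" or "top"; returns a dict with "image" (384x512x3 uint8, red, green, blue), "depth" (384x512 float32, mm along the optical axis (not along the pixel's ray), 0 where there is no reading), "fx", "fy", "cx", "cy" (pixels), "k1" (the pictures are not rectified: a ray, as slopes to the right and down, at radius r is drawn at 1 + k1 r^2 times it, then the intrinsics apply), "camera_from_world" (4x4, takes a point from world to camera coordinates). Camera axes: x right, y down, z forward; pixel columns grow to the right and rows downward; lengths in mm; the calibration is good to about 2 mm. A picture is of the moment at which its call begins.
- close_job(): hands the job in; it is judged then, once.
The state is a dict: "time": time; "joint_positions": joint angles; "dq": joint speeds; "tau": joint torques, N m; "tool_pos": TCP position; "tcp_rot": TCP orientation; "contact_force": force on the tool from outside, world axes, zero at the start; "moment": the same for the moment, N m; "grip_width": finger opening in mm; "finger_force": force on a finger pad.
Only numpy, scipy, OpenCV 4.12 (cv2) and the standard library are available. Lean on these libraries where they do the work, as an engineer would, in place of code of your own. Each camera call takes 0.05 s, during which the arm holds its last target. There are 200 camera calls.

## Working session

There is one attempt and no reset: what is moved stays moved. The work goes in short steps, Python scripts to look and compute and a shell command to move; the robot and the scene stay as the last step left them, time stands still between calls to the robot, and variables do not carry over. Pictures are saved under pics/ and viewed, at most 10 in all, crops included, and the job is handed in when it is done.

```bash
mkdir -p pics; cat > h.py <<'E'
import numpy as np, cv2
from plant import get_obs, capture
def cap(n):
    c=capture(n); np.savez(f'{n}.npz',**c); return c
def world(c,u,v):  # pixel+depth -> world
    u=np.asarray(u);v=np.asarray(v)
    d=c['depth'][v,u]
    xd=(u-c['cx'])/c['fx'];yd=(v-c['cy'])/c['fy']
    x,y=xd.copy(),yd.copy()
    for _ in range(10):
        s=1+c['k1']*(x*x+y*y);x,y=xd/s,yd/s
    P=np.stack([x*d,y*d,d,np.ones_like(d)],-1)
    return (P@np.linalg.inv(c['camera_from_world']).T)[...,:3]
def proj(c,p):
    q=c['camera_from_world']@np.append(p,1);x,y=q[:2]/q[2];s=1+c['k1']*(x*x+y*y)
    return x*s*c['fx']+c['cx'],y*s*c['fy']+c['cy']
E
python3 - <<'E'
from h import *
for n in('side','top'):
    c=cap(n); cv2.imwrite(f'pics/{n}0.png',cv2.resize(c['image'][...,::-1],(800,600)))
    print(n,c['camera_from_world'].round(3).tolist(),c['fx'],c['k1'],(c['depth']>0).mean())
print(get_obs())
E
```

```text
side [[0.909, -0.416, -0.022, -503.672], [-0.306, -0.63, -0.713, 307.786], [0.283, 0.655, -0.7, 1045.196], [0.0, 0.0, 0.0, 1.0]] 383.3469075535849 -0.07230823033390193 0.9958343505859375
top [[-0.017, -1.0, -0.004, -4.221], [-0.988, 0.017, -0.151, 577.246], [0.151, 0.001, -0.989, 1347.76], [0.0, 0.0, 0.0, 1.0]] 413.18495967271724 0.04677069623244615 0.9962259928385416
{'time': 0.1, 'joint_positions': array([ 9.96016966e-01,  3.42656344e-01,  1.52492229e+00,  9.06553666e-06,
        1.27537638e+00, -1.46018029e-01]), 'dq': array([-0.00142726, -0.00261911, -0.00190301,  0.00099916, -0.00035251,
       -0.00087622]), 'tau': array([ 1.58113591e-03, -4.32004237e+01, -2.44693333e+01,  7.19357771e-02,
        5.26465103e-02, -1.09653949e-04]), 'tool_pos': array([218.0561216 , 477.18223026, 226.112461  ]), 'tcp_rot': array([-3.14024605e+00, -2.06799605e-04,  2.71282854e+00]), 'contact_force': array([-1.03290863, -0.39065442,  0.01584519]), 'moment': array([-0.03517503,  0.00906457, -0.02728541]), 'finger_force': 0.0, 'grip_width': 91.62794705608812}
```

View pics/side0.png

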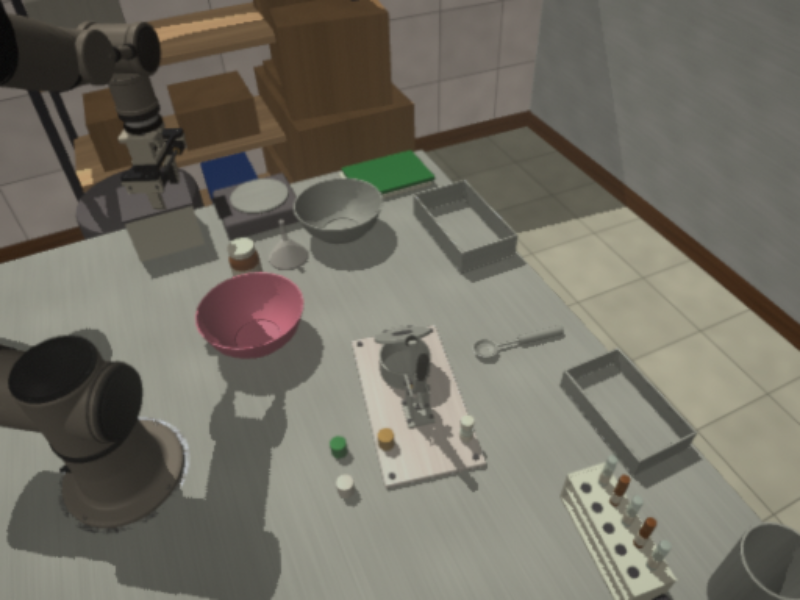

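View pics/top0.png

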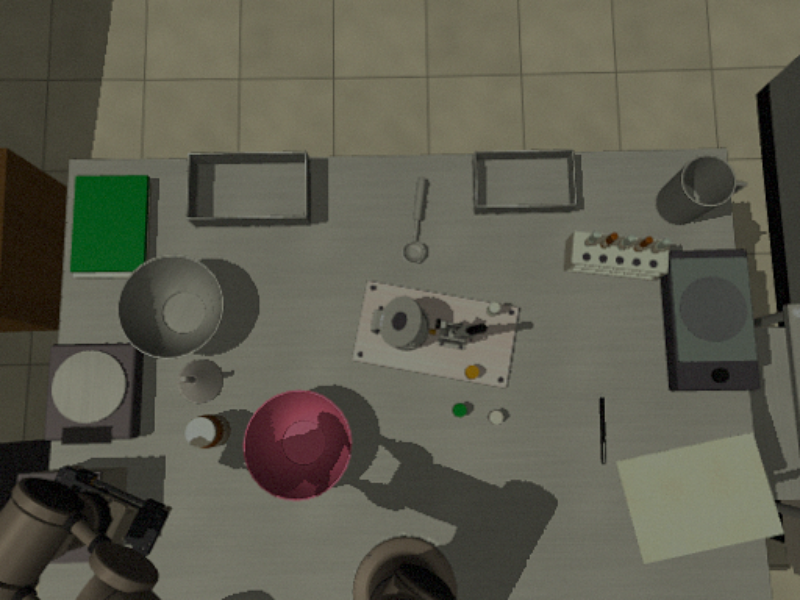

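The side view shows the stand with the lid raised (about 405,335) and the black grip at (422,360). The top view shows the plate's corners near (367,282), (520,305), (507,386) and (354,359), with the lid at the left and the lever, weight (472,372) and vial (495,308) at the right.

```bash
python3 - <<'E'
from h import *
T=dict(np.load('top.npz'));S=dict(np.load('side.npz'))
v,u=np.mgrid[0:384,0:512]
W=world(T,u,v);Ws=world(S,u,v)
# plate
m=np.zeros((384,512),np.uint8);cv2.fillConvexPoly(m,(np.array([(367,282),(520,305),(507,386),(354,359)])*.64).astype(int),1)
m=cv2.dilate(m,np.ones((9,9)))
i=T['image'].astype(int)
table=W[220:250,330:360,2];print('table z',np.median(table))
sel=(m>0)&(W[...,2]>7)&(W[...,2]<17)
r=cv2.minAreaRect(W[sel][:,:2].astype(np.float32));print(r,sel.sum())
# corners at z=12 by picked pixels
def ray(c,u,v,z):
    cc=dict(c);cc['depth']=np.full((1,1),1.)
    x=(u-c['cx'])/c['fx'];y=(v-c['cy'])/c['fy'];a,b=x,y
    for _ in range(10): s=1+c['k1']*(a*a+b*b);a,b=x/s,y/s
    I=np.linalg.inv(c['camera_from_world']);d=I[:3,:3]@[a,b,1];o=I[:3,3];return o+d*(z-o[2])/d[2]
C=np.array([ray(T,a*.64,b*.64,12) for a,b in[(367,282),(520,305),(507,386),(354,359)]]);print(C.round(0))
D=np.array([ray(S,a*.64,b*.64,12) for a,b in[(354,340),(435,326),(485,462),(389,487)]]);print(D.round(0))
ctr=(C.mean(0)+D.mean(0))/2
ey=(C[0]+C[3]-C[1]-C[2])[:2]+(D[0]+D[1]-D[2]-D[3])[:2];ey/=np.linalg.norm(ey);ex=np.array([ey[1],-ey[0]]);print('ctr',ctr,'ey',ey,'yaw',np.arctan2(-ey[0],ey[1]))
R=np.array([ex,ey])
for n,P in(('top',W),('side',Ws)):
    L=P.copy();L[...,:2]=(P[...,:2]-ctr[:2])@R.T
    k=(abs(L[...,0])<100)&(abs(L[...,1])<185)&(L[...,2]>16)&(L[...,2]<260)
    Q=L[k];print(n,len(Q))
    # lid slab: near x in +-45, y 10..130
    g=Q[(abs(Q[:,0])<50)&(Q[:,1]>20)&(Q[:,1]<135)&(Q[:,2]>60)]
    for y in range(20,135,10):
        h=g[(g[:,1]>=y)&(g[:,1]<y+10)]
        if len(h):print(' y',y,len(h),np.percentile(h[:,2],[5,50,95]).round(0),h[:,0].min().round(),h[:,0].max().round())
    g=Q[(Q[:,1]<15)]
    for y in range(-180,15,10):
        h=g[(g[:,1]>=y)&(g[:,1]<y+10)]
        if len(h):print(' y',y,len(h),'z',np.percentile(h[:,2],[5,50,95]).round(0),'x',np.percentile(h[:,0],[2,50,98]).round())
    x0=(u[k].min(),u[k].max(),v[k].min(),v[k].max());print(x0)
a=cv2.resize(T['image'][175:260,215:345,::-1],(780,510),interpolation=2)
cv2.imwrite('pics/topcrop.png',a)
a=cv2.resize(S['image'][195:320,215:320,::-1],(504,600),interpolation=2)
cv2.imwrite('pics/sidecrop.png',a)
E
```

```text
table z 0.25143123881946394
((536.1205444335938, -81.13597106933594), (365.65069580078125, 208.21337890625), 76.93681335449219) 3422
[[ 649.   71.   12.]
 [ 591. -265.   12.]
 [ 415. -230.   12.]
 [ 479.  101.   12.]]
[[ 484.  106.   12.]
 [ 653.   68.   12.]
 [ 587. -258.   12.]
 [ 417. -230.   12.]]
ctr [534.2816074  -79.66487855  12.        ] ey [0.18777598 0.98221188] yaw -0.1888973583287554
top 1766
 y 20 15 [60. 64. 67.] -26.0 25.0
 y 30 21 [ 61. 131. 140.] -41.0 36.0
 y 40 69 [ 67. 133. 138.] -46.0 39.0
 y 50 88 [120. 128. 133.] -48.0 45.0
 y 60 94 [113. 120. 126.] -50.0 47.0
 y 70 97 [108. 112. 119.] -49.0 49.0
 y 80 92 [100. 105. 110.] -50.0 49.0
 y 90 90 [ 91.  97. 104.] -48.0 48.0
 y 100 82 [83. 89. 94.] -48.0 45.0
 y 110 59 [76. 82. 88.] -39.0 34.0
 y 120 48 [67. 72. 78.] -31.0 27.0
 y 130 22 [63. 68. 73.] -32.0 23.0
 y -170 7 z [16. 16. 19.] x [-59. -23.  68.]
 y -160 18 z [16. 17. 18.] x [-81.  -8.  77.]
 y -150 13 z [16. 17. 19.] x [-91. -29.  80.]
 y -140 9 z [16. 17. 19.] x [-92.   0.  75.]
 y -130 8 z [16. 17. 19.] x [-69.  -6.  64.]
 y -120 34 z [16. 63. 71.] x [-6
[... 1366 characters left out ...]
. 48. 69.] x [54. 63. 77.]
 y -110 48 z [17. 50. 69.] x [-80.  56.  74.]
 y -100 58 z [19. 39. 49.] x [-87. -75.  65.]
 y -90 64 z [ 40.  45. 220.] x [-87. -62.   3.]
 y -80 92 z [ 41. 180. 222.] x [-84.  -8.   4.]
 y -70 91 z [ 17.  85. 179.] x [-25.  -5.  21.]
 y -60 156 z [ 18.  74. 133.] x [-26.  -6.  17.]
 y -50 108 z [ 17.  67. 104.] x [-28.  -6.  18.]
 y -40 51 z [16. 20. 95.] x [-62.  -8.  38.]
 y -30 45 z [16. 27. 95.] x [-84. -19.  70.]
 y -20 126 z [ 18. 114. 162.] x [-28.  -8.   2.]
 y -10 56 z [ 17. 164. 178.] x [-66.  -6.  36.]
 y 0 28 z [165. 175. 179.] x [-13.  -5.   6.]
 y 10 6 z [ 16.  35. 140.] x [-54.  -7.  -2.]
(np.int64(226), np.int64(307), np.int64(208), np.int64(308))
```

View pics/topcrop.png

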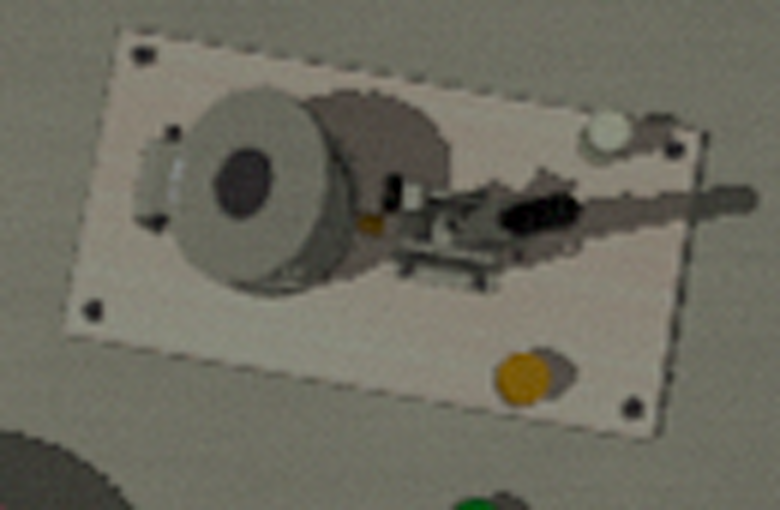

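View pics/sidecrop.png

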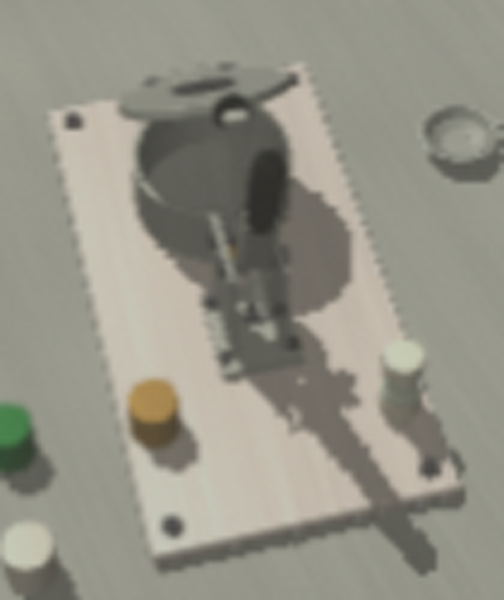

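The crops show the lid raised about 0.65 rad on the left and the foot of the upright arm near y≈0. The black grip leans away from the pot, its tip at stand y≈-86 and z≈220. The weight and vial stand at stand x≈-72 and +63. First I'll go above the lid with the fingers shut and the tool aligned to the stand.

```bash
cat >> h.py <<'E'
CT=np.array([534.28,-79.66]);EY=np.array([.18778,.98221]);EX=np.array([EY[1],-EY[0]])
def st():
    o=get_obs();p=o['tool_pos'];d=p[:2]-CT
    print('t',o['time'],'stand xyz',np.round([d@EX,d@EY,p[2]],1),'rpy',np.round(o['tcp_rot'],3),'F',o['contact_force'].round(1),'w',round(o['grip_width'],1))
E
python3 -m handwheel '[[[0,0,76.2],[-0.5015,-0.3072,0],0],[[0,0,76.2],[-0.5015,-0.3072,0],0],[[0,0,76.2],[-0.5015,-0.3072,0],0],[[0,0,76.2],[-0.5015,-0.3072,0],0],[[0,0,76.2],[-0.5015,-0.3072,0],0],[[0,0,76.2],[-0.5015,-0.3072,0],0],[[0,0,76.2],[-0.5015,-0.3072,0],0],[[0,0,76.2],[-0.5015,-0.3072,0],0],[[0,0,76.2],[-0.5015,-0.3072,0],0],[[0,0,76.2],[-0.5015,-0.3072,0],0],[[0,0,76.2],[-0.5015,-0.3072,0],0],[[0,0,76.2],[-0.5015,-0.3072,0],0]]'
python3 -c "from h import *;st()"
```

```text
time: 1.3
tool_pos: [547.7, -13.2, 226.2]
tcp_rot: [-3.141, 0.0, 1.381]
contact_force: [-0.2, 0.9, -0.9]
grip_width: 1.9
finger_force: 0.0
t 1.3 stand xyz [  0.6  67.8 226.2] rpy [-3.141  0.     1.381] F [-0.2  0.9 -0.9] w 1.9
```

```bash
python3 -m handwheel '[[[0,0,0],[0,0,0.04],0],[[0,0,0],[0,0,0.08],0],[[0,0,0],[0,0,0.095],0],[[0,0,0],[0,0,0.103],0],[[0,0,0],[0,0,0.111],0],[[0,0,0],[0,0,0.119],0],[[0,0,0],[0,0,0.127],0],[[0,0,0],[0,0,0.134],0],[[0,0,0],[0,0,0.141],0],[[0,0,0],[0,0,0.147],0],[[0,0,0],[0,0,0.151],0],[[0,0,0],[0,0,0.151],0]]'
python3 -c "from h import *;st()"
```

```text
time: 2.5
tool_pos: [546.2, -10.2, 74.9]
tcp_rot: [-3.14, -0.0, 1.383]
contact_force: [-0.5, 0.6, 0.2]
grip_width: 0.6
finger_force: 0.0
t 2.5 stand xyz [-1.3 70.5 74.9] rpy [-3.14  -0.     1.383] F [-0.5  0.6  0.2] w 0.6
```

```bash
python3 -m handwheel '[[[0,0,0],[0,0,0.002],0],[[0,0,0],[0,0,0.003],0],[[0,0,0],[0,0,0.004],0],[[0,0,0],[0,0,0.005],0],[[0,0,0],[0,0,0.005],0]]'
python3 - <<'E'
from h import *
st();S=cap('side');cv2.imwrite('pics/side1.png',cv2.resize(S['image'][150:330,180:340,::-1],(533,600)))
E
```

```text
time: 3.0
tool_pos: [546.6, -10.3, 70.6]
tcp_rot: [-3.142, -0.0, 1.383]
contact_force: [-0.9, -1.4, 0.6]
grip_width: 0.5
finger_force: 0.1
t 3.0 stand xyz [-0.9 70.4 70.6] rpy [-3.142 -0.     1.383] F [-0.9 -1.4  0.6] w 0.5
```

View pics/side1.png

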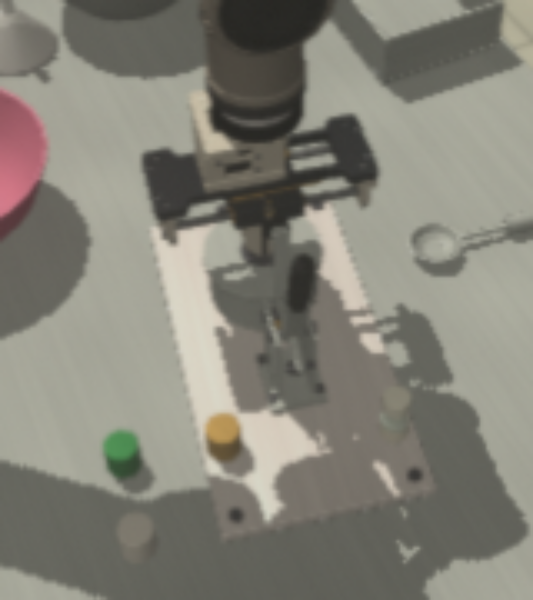

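The lid lies nearly level under the fingers (about 260,250), and the lever, weight and vial have not moved. I'll press on until a force shows.

```bash
python3 -m handwheel '[[[0,0,0],[0,0,0.001],0],[[0,0,0],[0,0,0.002],0],[[0,0,0],[0,0,0.002],0]]'
python3 -m handwheel '[[[0,0,0],[0,0,0.001],0],[[0,0,0],[0,0,0.001],0],[[0,0,0],[0,0,0.001],0]]'
```

```text
time: 3.35
tool_pos: [546.8, -10.3, 70.1]
tcp_rot: [3.141, -0.0, 1.383]
contact_force: [-4.8, 0.4, 12.7]
grip_width: 0.5
finger_force: 6.5
time: 3.65
tool_pos: [546.8, -10.3, 70.1]
tcp_rot: [3.14, -0.0, 1.383]
contact_force: [-7.4, 0.3, 20.6]
grip_width: 1.0
finger_force: 10.1
```

```bash
python3 -m handwheel '[[[0,0,0],[0,0,-0.05],0],[[0,0,0],[0,0,-0.1],0],[[0,0,0],[0,0,-0.15],0],[[0,0,0],[0.05,0,-0.19],0],[[0,0,0],[0.1,0,-0.19],0],[[0,0,0],[0.13,0,-0.19],0],[[0,0,0],[0.13,0,-0.19],0]]'
python3 - <<'E'
from h import *
st()
v,u=np.mgrid[0:384,0:512]
for n in('top','side'):
    c=cap(n);P=world(c,u,v);d=P[...,:2]-CT;L=np.dstack([d@EX,d@EY,P[...,2]]).reshape(-1,3)
    k=(L[:,0]**2+(L[:,1]-65)**2<45**2)&(L[:,2]>50)&(L[:,2]<150);g=L[k]
    if len(g)>30:
        a=np.polyfit(g[:,1],g[:,2],1);print(n,'lid n',len(g),'slope',a[0].round(3),'z@65',np.polyval(a,65).round(1))
    k=(abs(L[:,0])<30)&(L[:,1]<-55)&(L[:,1]>-110)&(L[:,2]>125)&(L[:,2]<226);g=L[k];print('lever n',len(g))
    for z in range(130,230,15):
        h=g[abs(g[:,2]-z)<7.5]
        if len(h):print(z,len(h),np.median(h,0).round(1),h[:,0].min().round(),h[:,0].max().round())
E
```

```text
time: 4.35
tool_pos: [571.3, 122.1, 258.0]
tcp_rot: [3.141, -0.002, 1.388]
contact_force: [0.5, -0.1, 0.3]
grip_width: 0.7
finger_force: 0.0
t 4.35 stand xyz [ -1.6 205.1 258. ] rpy [ 3.141e+00 -2.000e-03  1.388e+00] F [ 0.5 -0.1  0.3] w 0.7
top lid n 576 slope 0.004 z@65 70.3
lever n 70
145 2 [-13.2 -57.4 140. ] -13.0 -13.0
160 5 [-11.3 -57.4 163.1] -12.0 -7.0
175 9 [ -7.6 -58.7 173. ] -12.0 2.0
190 10 [ -5.9 -62.6 190. ] -11.0 3.0
205 14 [ -7.3 -67.4 204.1] -12.0 3.0
220 30 [ -3.9 -75.7 219.5] -10.0 6.0
side lid n 375 slope 0.01 z@65 70.8
lever n 142
130 13 [ -5.2 -59.4 132.5] -13.0 3.0
145 18 [ -5.7 -61.8 147.1] -14.0 5.0
160 16 [ -7.1 -66.7 158.1] -12.0 4.0
175 18 [ -7.3 -72.1 173.7] -12.0 3.0
190 19 [ -9.1 -76.  189.3] -13.0 1.0
205 17 [ -5.2 -81.  206.2] -12.0 3.0
220 41 [ -4.6 -78.8 220.3] -12.0 3.0
```

```bash
python3 -m handwheel '[[[0,0,0],[-0.05,-0.002,0],0],[[0,0,0],[-0.1,-0.004,0],0],[[0,0,0],[-0.15,-0.005,0],0],[[0,0,0],[-0.2,-0.005,0],0],[[0,0,0],[-0.24,-0.005,0],0],[[0,0,0],[-0.25,-0.005,0],0],[[0,0,0],[-0.25,-0.005,0.03],0],[[0,0,0],[-0.25,-0.005,0.05],0],[[0,0,0],[-0.25,-0.005,0.056],0],[[0,0,0],[-0.25,-0.005,0.056],0],[[0,0,0],[-0.25,-0.005,0.056],0]]'
python3 - <<'E'
from h import *
st()
print('phi  TCP y,z')
for f in np.r_[.26:1.4:.12,1.4,1.46,1.5,1.54]:
    r=112;print(round(f,2),np.round([-45-r*np.sin(f)+9*np.cos(f)+9.5,90+r*np.cos(f)+9*np.sin(f)],1))
E
```

```text
time: 5.55
tool_pos: [519.8, -127.4, 202.7]
tcp_rot: [3.14, 0.0, 1.383]
contact_force: [0.0, 0.5, 0.2]
grip_width: 0.3
finger_force: 0.0
t 5.55 stand xyz [ -5.2 -49.7 202.7] rpy [3.14  0.    1.383] F [0.  0.5 0.2] w 0.3
phi  TCP y,z
0.26 [-55.6 200.5]
0.38 [-68.7 197.3]
0.5 [-81.3 192.6]
0.62 [-93.3 186.4]
0.74 [-104.4  178.8]
0.86 [-114.5  169.9]
0.98 [-123.5  159.9]
1.1 [-131.2  148.8]
1.22 [-137.6  136.9]
1.34 [-142.5  124.4]
1.4 [-144.3  117.9]
1.46 [-145.8  111.3]
1.5 [-146.6  106.9]
1.54 [-147.2  102.4]
```

```bash
python3 -m handwheel '[[[0,0,0],[-0.006,0,0.002],0],[[0,0,0],[-0.012,0,0.003],0],[[0,0,0],[-0.019,0,0.005],0],[[0,0,0],[-0.025,0,0.007],0],[[0,0,0],[-0.032,0,0.010],0],[[0,0,0],[-0.038,0,0.013],0],[[0,0,0],[-0.044,0,0.016],0],[[0,0,0],[-0.049,0,0.020],0],[[0,0,0],[-0.055,0,0.024],0],[[0,0,0],[-0.060,0,0.028],0],[[0,0,0],[-0.065,0,0.033],0],[[0,0,0],[-0.065,0,0.033],0]]'
python3 - <<'E'
from h import *
st();S=cap('side');cv2.imwrite('pics/side2.png',cv2.resize(S['image'][150:330,180:340,::-1],(533,600)))
E
```

```text
time: 6.75
tool_pos: [507.0, -191.8, 168.4]
tcp_rot: [-3.142, -0.0, 1.382]
contact_force: [1.8, 4.7, 5.7]
grip_width: 0.9
finger_force: 3.4
t 6.75 stand xyz [  -5.7 -115.3  168.4] rpy [-3.142 -0.     1.382] F [1.8 4.7 5.7] w 0.9
```

View pics/side2.png

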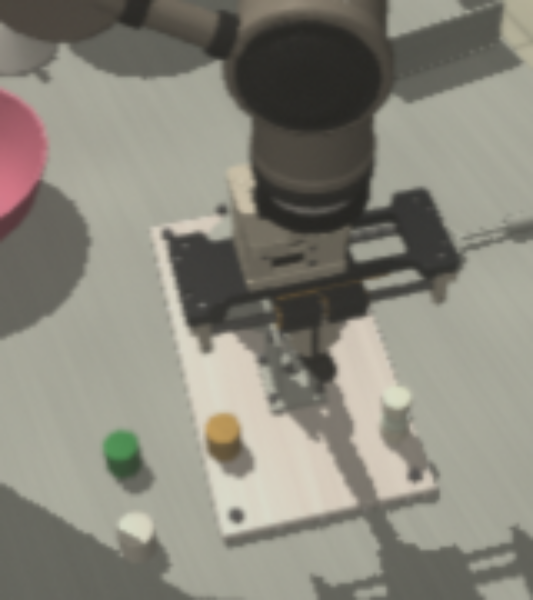

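The grip's end (320,365) is under the fingers and moving with them. The weight and vial are still in place, so I'll carry on along the arc.

```bash
python3 -m handwheel '[[[0,0,0],[-0.004,0,0.004],0],[[0,0,0],[-0.008,0,0.009],0],[[0,0,0],[-0.012,0,0.014],0],[[0,0,0],[-0.016,0,0.020],0],[[0,0,0],[-0.019,0,0.026],0],[[0,0,0],[-0.022,0,0.032],0],[[0,0,0],[-0.025,0,0.038],0],[[0,0,0],[-0.027,0,0.045],0],[[0,0,0],[-0.029,0,0.051],0],[[0,0,0],[-0.031,0,0.058],0],[[0,0,0],[-0.031,0,0.063],0],[[0,0,0],[-0.031,0,0.066],0]]'
python3 -m handwheel '[[[0,0,0],[0,0,0],0],[[0,0,0],[0,0,0],0]]'; python3 -c "from h import *;st()"
```

```text
time: 8.0
tool_pos: [500.8, -221.8, 101.7]
tcp_rot: [-3.14, -0.0, 1.383]
contact_force: [-0.8, -0.6, -1.2]
grip_width: 0.6
finger_force: 0.0
time: 8.2
tool_pos: [501.4, -221.7, 102.7]
tcp_rot: [3.142, 0.0, 1.383]
contact_force: [0.1, -0.1, -0.3]
grip_width: 0.6
finger_force: 0.0
t 8.2 stand xyz [  -5.6 -145.7  102.7] rpy [3.142 0.    1.383] F [ 0.1 -0.1 -0.3] w 0.6
```

```bash
python3 -m handwheel '[[[0,0,0],[0,0,-0.04],0],[[0,0,0],[0,0,-0.09],0],[[0,0,0],[0,0,-0.14],0],[[0,0,0],[-0.04,0,-0.17],0],[[0,0,0],[-0.09,0,-0.17],0],[[0,0,0],[-0.14,0,-0.17],0],[[0,0,0],[-0.14,0,-0.17],0],[[0,0,0],[-0.14,0,-0.17],0]]'
python3 - <<'E'
from h import *
st()
v,u=np.mgrid[0:384,0:512]
for n in('top','side'):
    c=cap(n);P=world(c,u,v);d=P[...,:2]-CT;L=np.dstack([d@EX,d@EY,P[...,2]]).reshape(-1,3)
    k=(L[:,0]**2+(L[:,1]-65)**2<50**2)&(abs(L[:,0]+5)>18)&(L[:,2]>55)&(L[:,2]<100);g=L[k]
    if len(g)>20:print(n,'lid slope,z',np.polyfit(g[:,1]-65,g[:,2],1).round(3))
    k=(abs(L[:,0]+5)<14)&(L[:,1]<-100)&(L[:,1]>-185)&(L[:,2]>60)&(L[:,2]<130);g=L[k]
    if len(g)>20:print('lever slope,z',np.polyfit(g[:,1]+140,g[:,2],1).round(3),g[:,1].min().round(),len(g))
a=np.hstack([cv2.resize(capture('top')['image'][150:290,180:380,::-1],(400,280)),cv2.resize(c['image'][150:290,180:380,::-1],(400,280))])
cv2.imwrite('pics/end.png',a)
E
```

```text
time: 9.0
tool_pos: [474.6, -360.0, 272.4]
tcp_rot: [-3.141, -0.001, 1.381]
contact_force: [-0.3, 0.3, 0.4]
grip_width: 0.7
finger_force: 0.0
t 9.0 stand xyz [  -5.9 -286.5  272.4] rpy [-3.141e+00 -1.000e-03  1.381e+00] F [-0.3  0.3  0.4] w 0.7
top lid slope,z [3.0000e-03 6.9753e+01]
lever slope,z [-0.   97.19] -175.0 133
side lid slope,z [2.1000e-02 7.0747e+01]
lever slope,z [8.5000e-02 9.7143e+01] -178.0 72
```

View pics/end.png

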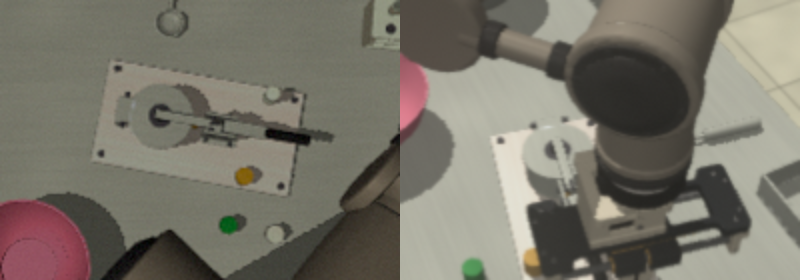

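The lever lies level at (288,136) with the arm down on the shut lid. The weight (245,176) and vial (272,93) haven't moved, and the robot touches nothing.

```bash
python3 -c "from plant import close_job;print(close_job())"
```

```text
the job is handed in; nothing more can be done
None
```

The lid is pushed fully shut, the lever is locked down level, no bystander was seen to move, and the job is handed in; no verdict came back.

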